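# Draw the rolling pin out of the part-open drawer

## Task

The aluminium kettle lid lies across the part-open drawer of the wooden chest: pick it up and set it down gently, flat on the table, midway between the white jar and the glass tumbler. Then tilt the long rolling pin front end up and draw it out through the drawer's short opening without forcing it against the chest, and finish by holding it in the gripper, still and level, its middle about 10 cm above the middle of the round rolling board and touching nothing else. Leave the jar, the tumbler, the board and the small steel bowl where they stand.

Things in the scene. Friction and masses are not known exactly. Their poses are not given: they have to be found in the camera images.
- chest: Brown wooden counter chest, fixed, 350 deep (its x) x 308 wide (its y) x 120 high. Origin: centre of its underside, on the table; its front (-x) faces the robot, at x = -175. Two drawers side by side: the left (+y) is shut, the right (centre line y = -74) is part-open towards -x. The top board's front edge over it spans heights 102 (underside) to 120 mm.
- drawer_mouth (a point): Point on the chest, fixed: middle of the lower front edge of the top board over the open drawer, 102 mm above the table. What lies in the drawer beyond this edge (+x of the chest) is under the top board, with 62 mm between the drawer's floor and the board.
- drawer (a joint): How far the open drawer is pulled out, m; 0 shut, stop at 0.205. At the start it stands 0.185 to 0.200 out and runs stiffly (about 6 N). This is also the clear length of the opening, from the inner face of the drawer's front panel to the chest's front face.
- drawer_lip (a point): Middle of the top edge of the open drawer's front panel, on its inner face, 98 mm above the table (panel 16 thick, with a brass knob outside). Behind it the drawer's dark inside is 116 wide, 322 long; floor 40 mm above the table, side walls 8 thick with tops 86 mm above the table.
- pin: Light wooden rolling pin, 280 long, about 170 g. Origin: its middle, on the axis; x along the axis, +x to the rear. Barrel 160 long, 32 diameter; at each end a turned handle 60 long, up to 22 diameter. Lies along the drawer on its floor (axis 56 mm above the table), front end 8 to 40 mm behind the front panel, rear part under the chest's top board. It can roll: only its x axis has meaning.
- pin_front (a point): Middle of the pin's front end face, on the axis, 140 mm from its middle.
- pin_rear (a point): Middle of the pin's rear end face, on the axis, 140 mm from its middle.
- lid: Aluminium kettle lid, 150 diameter, 90 g. Origin: centre of its underside. Flange 100 diameter, 6 deep; rim at heights 6 to 10, dome to 25, stem 16 diameter to 32, black knob 26 diameter from 36 to 50, top at 56 mm. It starts with its rim on the open drawer's two side walls, over the pin (origin 80 mm above the table, 8 above the pin); flat on the table its origin is at height 0.
- lid_knob (a point): Middle of the lid's knob, 44 mm above the lid's origin.
- jar: White plastic jar, 84 diameter, 110 high, upright. Origin: centre of its underside. Its x axis lies along the line between jar and tumbler.
- tumbler: Clear glass tumbler, 72 diameter at the rim, 100 high, upright. Origin: centre of its underside. Its centre is 285 to 310 mm from the jar's.
- board: Round light wooden rolling board, 230 diameter, on three small feet; top face 38 mm above the table. Origin: centre of its underside, on the table.
- katori: Small steel bowl, 90 diameter, 45 high, on the table. Origin: centre of its underside. Leave alone.
- table: Dark wooden table, its top at height 0.
Mind the look-alikes: they are no part of the job. Of the things shaped like the lid, the aluminium one is meant. What is shaped like the jar but green is not meant.

How it is judged:
By the outcome, as a careful person would: the job done as asked, in the order asked, and still so for the second after the job is handed in, while the arm keeps its last pose, push and grip.
It also fails if it takes over 64 s, if anything falls off the work surface, if the arm or the gripper's body presses on something with over 40 N, if the wrist force passes 120 N, or if a joint passes its speed limit or range.

## Robot

A 7-joint arm with a two-finger parallel gripper is mounted at the origin on the work surface. World frame = base frame: x ahead of the robot, y to its left, z up, the work surface at z = 0. Lengths are in m, angles in rad, forces in N, time in s.
With the tool pointing down it reaches from about 0.4 to 0.875 m from the base axis. Payload 6.5 kg.
Tool frame: the origin (TCP) lies midway between the tips of the shut fingers; the grasp point (between the pads) lies 19 mm behind it; z points along the fingers, y is the line along which they close (so a half turn about z gives the same grasp; the last joint's range is limited). The gripper opens to 88 mm and grips with 3 to 60 N. Pads are 18 mm wide; open, the fingers measure 123 mm over their backs; the gripper's body (75 mm by 187 mm) begins 45 mm behind the grasp point.
Start: joints at [1.069, 0.536, -0.004, 1.538, 0.003, 1.067, -0.071], TCP at [0.274, -0.589, 0.239] pointing down, gripper open.
Joint ranges: [-2.7, 2.7], [-0.37, 2.16], [-1.27, 1.26], [0.24, 2.4], [-1.31, 4.45], [0.19, 1.91], [-2.76, 2.76]. Speed limits (rad/s): [2.39, 2.39, 3.14, 3.14, 3.14, 3.14, 3.14].

## Interface

Orientations are given as a unit quaternion [x, y, z, w].
In Python, from cell import readout, camera, ticket gives the robot as it stands.
- The arm moves only by the tool send_rows, never from a script. Its argument "rows" is a list of rows, each a list of 3 entries, a list of its own where there are three numbers: the shift along the tool's x, y, z in mm, then the turn, a rotation vector about the tool's x, y, z in rad, then the finger opening in mm, from 0 to 88.1. In form: [[[tx, ty, tz], [rx, ry, rz], fingers], ...]. A call has exactly 8 rows; each row is the pose to reach, as a shift and turn from the pose commanded when the call began, along the tool's axes at that moment; what a row does not reach only later rows make up. A row lasts 1/10 s, in which the tool goes at most 50 mm and 8.59 degrees, less where a joint would pass 70% of its speed; a pose out of reach is approached as far as the arm can. A call with a gripper value outside its range is refused whole. The fingers move at their own pace and stop on an object; "grip_force" is the grip in N (left out, the last holds). Time passes only in rows, so rows that repeat a pose let the fingers close, or fill a call up. It gives the time, the measured TCP pose, the force, the opening and the grip force at its end, in the units of the state.
- readout.read_state(): the state, without advancing time (a new reading comes with each control period).
- camera(name): name is "side" or "top"; returns a dict with "color" (420x560x3 uint8, red, green, blue), "intrinsics" (3x3 intrinsics, pixels), "k1" (the pictures are not rectified: a ray, as slopes to the right and down, at radius r is drawn at 1 + k1 r^2 times it, then the intrinsics apply), "R" (3x3) and "t" (3): a world point X has camera coordinates R X + t. Camera axes: x right, y down, z forward; pixel columns grow to the right and rows downward; lengths in m; the calibration is good to about 2 mm. A picture is of the moment at which its call begins. There is no depth.
- ticket.hand_in(): hands the job in; it is judged then, once.
The state is a dict: "clock": time; "qpos": joint angles; "joint_vel": joint speeds; "joint_efforts": joint torques, N m; "eef_pos": TCP position; "tool_rot": TCP orientation; "force": force on the tool from outside, world axes, zero at the start; "wrist_torque": the same for the moment, N m; "grip_width": opening from 0.0 (shut) to 1.0 (fully open); "grip_force": force on a finger pad.
Only numpy, scipy, OpenCV 4.12 (cv2) and the standard library are available. Lean on these libraries where they do the work, as an engineer would, in place of code of your own. Each camera call takes 0.05 s, during which the arm holds its last target. There are 200 camera calls.

## Working session

There is one attempt and no reset: what is moved stays moved. The work goes in short steps, Python scripts to look and compute and a tool call to move; the robot and the scene stay as the last step left them, time stands still between calls to the robot, and variables do not carry over. Pictures are saved under pics/ and viewed, at most 12 in all, crops included, and the job is handed in when it is done.

Besides the shell and the picture viewer there is one more tool, called after ">>>" by a JSON object that holds its "name" and its "arguments", one argument or row to a line. send_rows: Moves the arm, as the interface text tells. Its arguments: {"type":"object","properties":{"rows":{"type":"array","items":{"type":"array"}},"grip_force":{"type":"number"}},"required":["rows"]}

```bash
mkdir -p pics; ls
cat > h.py <<'E'
import numpy as np, cv2
from cell import readout, camera, ticket
def snap(n,f=None):
    c=camera(n)
    if f: cv2.imwrite('pics/'+f,c['color'][:,:,::-1])
    return c
def ray(c,u,v):
    K=np.array(c['intrinsics']);k=c['k1'];d=np.array([(u-K[0,2])/K[0,0],(v-K[1,2])/K[1,1]])
    s=d.copy()
    for _ in range(30): s=d/(1+k*(s@s))
    R=np.array(c['R']);t=np.array(c['t'])
    return -R.T@t, R.T@np.array([s[0],s[1],1])
def onz(c,u,v,z):
    o,d=ray(c,u,v); return o+d*(z-o[2])/d[2]
def proj(c,X):
    p=np.array(c['R'])@np.array(X)+np.array(c['t']);s=p[:2]/p[2];s=s*(1+c['k1']*(s@s));K=np.array(c['intrinsics'])
    return np.array([K[0,0]*s[0]+K[0,2],K[1,1]*s[1]+K[1,2]])
E
python3 - <<'E'
from h import *
a=snap('top','t0.png');b=snap('side','s0.png')
for c in (a,b): print(c['intrinsics'],c['k1'],-np.array(c['R']).T@c['t'],np.array(c['R'])[2])
s=readout.read_state();print(s)
E
```

```text
pics
[[453.79711609   0.         273.08373658]
 [  0.         453.79711609 209.20347898]
 [  0.           0.           1.        ]] -0.05425570753616207 [ 0.35334079 -0.04105595  1.41058809] [ 0.15934894  0.01424176 -0.98711959]
[[391.55049939   0.         285.92917559]
 [  0.         391.55049939 214.19961494]
 [  0.           0.           1.        ]] 0.0011527532583013214 [0.10557327 0.48035184 0.84339199] [ 0.45399995 -0.49923379 -0.73800385]
{'clock': 0.1, 'qpos': array([ 1.0688332 ,  0.53707552, -0.00442725,  1.53875335,  0.00262041,
        1.06729916, -0.07120203]), 'joint_vel': array([-0.00150753, -0.00275395, -0.00016676, -0.00070094,  0.00027227,
       -0.00161608,  0.00084441]), 'joint_efforts': array([ 2.41695408e-03, -5.72077167e+01,  9.93809178e-01, -2.52228320e+01,
       -5.61676535e-02,  1.35234569e-02,  4.01749503e-05]), 'eef_pos': array([ 0.27411371, -0.58877328,  0.23794463]), 'tool_rot': array([ 9.76349743e-01,  2.16195733e-01, -2.31566362e-04, -7.29061440e-04]), 'force': array([-0.31262315,  0.55218193,  0.15305741]), 'wrist_torque': array([-0.03864488, -0.02468883,  0.00338246]), 'grip_force': 0.0, 'grip_width': 0.9995503051270134}
```

View pics/t0.png

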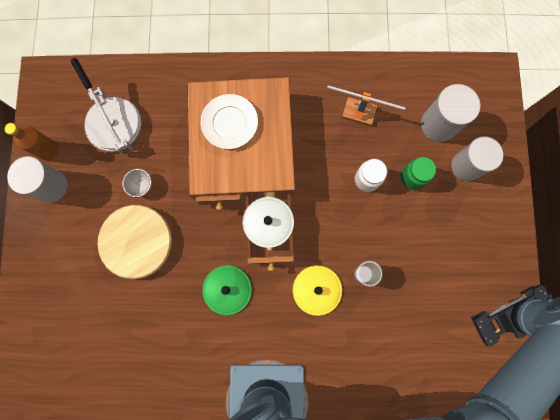

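View pics/s0.png

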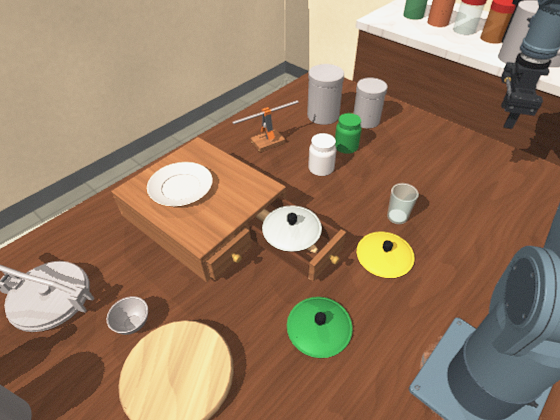

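The pictures show three look-alike lids: white/aluminium at top (268,221) across the drawer, green (226,290) and yellow (318,290). I choose the one at (268,221). For the jar, white is at (371,176) and green at (419,173). The tumbler is at (369,274), the board at (135,242) and the katori at (137,183). Next I check the choice in a close crop.

Run:
```python
from h import *
a=snap('top');b=snap('side')
A=cv2.resize(a['color'][150:310,185:400],None,fx=3.7,fy=3.7,interpolation=cv2.INTER_CUBIC)
B=cv2.resize(b['color'][120:290,190:430],None,fx=2.4,fy=2.4,interpolation=cv2.INTER_CUBIC)
cv2.imwrite('pics/tc.png',A[:,:,::-1]);cv2.imwrite('pics/sc.png',B[:,:,::-1])
def comp(c,mask,lo,n):
    nn,l,s,ce=cv2.connectedComponentsWithStats(mask.astype(np.uint8))
    for i in range(1,nn):
        if s[i,4]>lo: print(n,s[i],ce[i].round(1))
for c,n in((a,'top'),(b,'side')):
    hsv=cv2.cvtColor(c['color'],cv2.COLOR_RGB2HSV)
    comp(c,hsv[...,2]<22,40,n+' dark')
    comp(c,(hsv[...,1]<45)&(hsv[...,2]>170),150,n+' white')
    comp(c,(hsv[...,0]>12)&(hsv[...,0]<26)&(hsv[...,1]>50)&(hsv[...,1]<140)&(hsv[...,2]>150),300,n+' board')
```

```text
top white [    0     0   560   110 31958] [283.5  29.9]
top white [ 438   84   42   40 1307] [458.7 103.7]
top white [  85   89   45   62 1652] [105.5 124.7]
top white [ 201   94   57   55 2430] [228.8 121.1]
top white [123 100  15  34 292] [130.9 115.5]
top white [468 137  35  34 924] [485.3 153.4]
top white [   7  157   37   37 1065] [ 25.2 174.9]
top white [355 159  32  28 658] [370.8 172.7]
top white [135 169  16  27 183] [144.2 183.2]
top white [ 242  197   52   51 1953] [267.8 222. ]
top white [356 263  16  22 219] [363.3 273.7]
top board [  97  205   74   74 4136] [132.8 241. ]
side white [ 355    0  151   76 5360] [437.7  33.9]
side white [506   0  33  62 506] [522.9  25.8]
side white [309  63  36  59 833] [322.2  82.4]
side white [537  67  23  30 478] [550.3  81.4]
side white [357  78  30  48 554] [368.6  91.9]
side white [309 133  27  43 887] [320.7 153.2]
side white [ 147  162   65   44 2209] [179.2 183.7]
side white [389 184  29  38 587] [401.4 202.9]
side white [ 262  206   60   45 1986] [291.3 228.8]
side white [  0 216  54  32 162] [ 22.6 233.3]
side white [ 46 261  38  20 407] [ 66.7 269.3]
side white [   0  266   85   65 3153] [ 38.3 299.3]
side white [107 297  41  36 609] [133.2 311.3]
side board [    0     0   348   211 41589] [128.8  71.5]
side board [ 118  320  114  100 9174] [175.2 373.3]
```

View pics/tc.png

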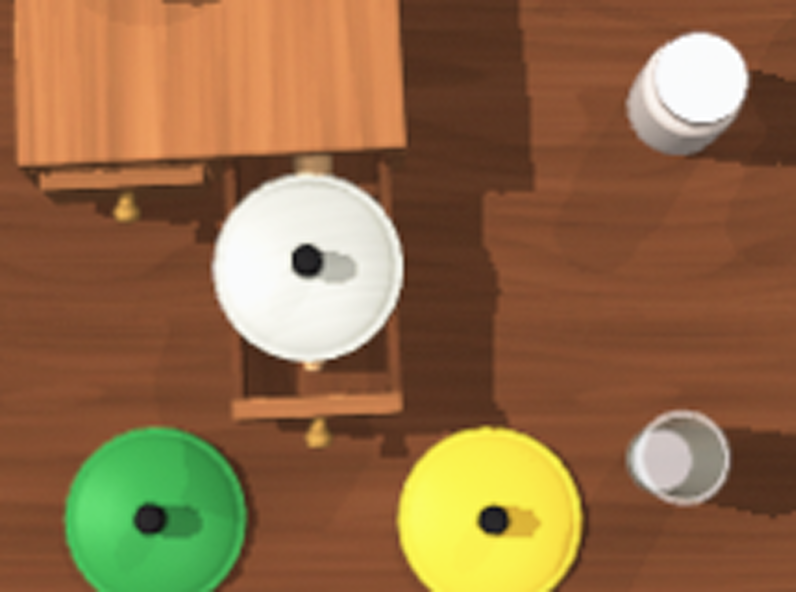

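View pics/sc.png

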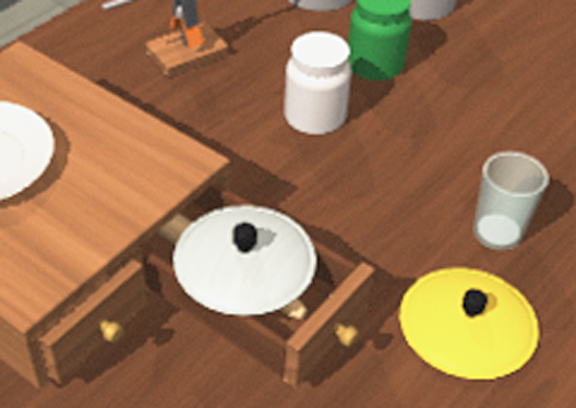

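The crop confirms it: the aluminium lid lies across the drawer with its knob at top (268,220) and side (292,218). The pin's front tip shows at top (270,248), the chest front edge runs (190,195)–(294,190), and the panel's inner edge runs (248,258)–(294,256).

Run:
```python
from h import *
from scipy.spatial.transform import Rotation as Ro
a=snap('top');b=snap('side')
f=lambda n,u,v,z:print(n,onz(a,u,v,z).round(4))
def tri(p,q):
    o1,d1=ray(a,*p);o2,d2=ray(b,*q)
    s=np.linalg.lstsq(np.c_[d1,-d2],o2-o1,rcond=None)[0];x,y=o1+d1*s[0],o2+d2*s[1]
    return ((x+y)/2).round(4),np.linalg.norm(x-y).round(4)
f('knob top',268,220.3,.128)
print('knob tri',tri((268,220.3),(292.1,218.3)))
f('knob side',268,220.3,.124);print(onz(b,292.1,218.3,.124).round(4))
f('lid rim c',267.8,222.2,.09)
f('chestL',189.6,194.6,.12);f('chestR',294.5,190,.12)
f('pin front',269.6,248.3,.056);f('pinrear vis',(313)/3.7+185,160/3.7+150,.066)
f('panelL',247.7,258.4,.098);f('panelR',293.6,256,.098)
f('tumbler rim',368.8,273.5,.1);f('tumbler base',665/3.7+185,460/3.7+150,.004)
f('jar top',374.2,171.1,.11);print(onz(b,319/2.4+190,50/2.4+120,.11).round(4))
print('tumb side rim',onz(b,514/2.4+190,176/2.4+120,.1).round(4))
for u,v in((98,241),(171,241),(134,205),(134,278)): f('board',u,v,.038)
f('pan green',227,290,.01);f('yellow',317.5,290,.01)
s=readout.read_state();R=Ro.from_quat(s['tool_rot']).as_matrix();print(s['eef_pos'],R.round(4).tolist())
```

```text
knob top [ 0.5284 -0.008   0.128 ]
knob tri (array([ 0.5292, -0.0079,  0.1215]), np.float64(0.0002))
knob side [ 0.5289 -0.0079  0.124 ]
[ 0.5276 -0.0063  0.124 ]
lid rim c [ 0.5279 -0.0065  0.09  ]
chestL [0.6054 0.2205 0.12  ]
chestR [ 0.6179 -0.0846  0.12  ]
pin front [ 0.4539 -0.011   0.056 ]
pinrear vis [ 0.6192 -0.0112  0.066 ]
panelL [0.4217 0.0512 0.098 ]
panelR [ 0.4284 -0.0812  0.098 ]
tumbler rim [ 0.3777 -0.296   0.1   ]
tumbler base [ 0.3771 -0.302   0.004 ]
jar top [ 0.676 -0.32   0.11 ]
[ 0.6761 -0.3172  0.11  ]
tumb side rim [ 0.3762 -0.2921  0.1   ]
board [0.4775 0.5169 0.038 ]
board [0.4776 0.2901 0.038 ]
board [0.5894 0.4098 0.038 ]
board [0.3655 0.3994 0.038 ]
pan green [0.3302 0.1199 0.01  ]
yellow [ 0.3301 -0.1558  0.01  ]
[ 0.27428455 -0.58905628  0.23840634] [[0.9065, 0.4221, -0.0003], [0.4221, -0.9065, 0.0005], [-0.0001, -0.0006, -1.0]]
```

>>> {"name": "send_rows", "arguments": {
  "rows": [
    [[15,-13,0],[0,0,0.05],88],
    [[45,-40,0],[0,0,0.12],88],
    [[80,-71,0],[0,0,0.18],88],
    [[118,-104,0],[0,0,0.24],88],
    [[155,-137,0],[0,0,0.3],88],
    [[193,-170,0],[0,0,0.36],88],
    [[230,-203,0],[0,0,0.42],88],
    [[265,-234,0],[0,0,0.436],88]
  ]
}}

```text
clock: 1.1
eef_pos: [0.4165, -0.263, 0.239]
tool_rot: [1.0, -0.001, 0.0, 0.0]
force: [1.1, 0.5, 0.4]
grip_width: 1.001
grip_force: 0.0
```

```bash
cat >> h.py <<'E'
from scipy.spatial.transform import Rotation as Ro
def go(p,yaw=0.,pitch=0.):
    """shift(mm)/turn from measured pose to world p, tool down with x at yaw; pitch>0 turns about world chest -y..."""
    s=readout.read_state();R=Ro.from_quat(s['tool_rot'])
    T=Ro.from_euler('z',yaw)*Ro.from_euler('y',pitch)*Ro.from_euler('x',np.pi)
    print('t',round(s['clock'],2),'at',s['eef_pos'].round(4),'f',s['force'].round(1),'w',round(s['grip_width']*88.1,1),s['grip_force'].round(1))
    print('shift',(R.inv().apply(np.array(p)-s['eef_pos'])*1000).round(1),'turn',(R.inv()*T).as_rotvec().round(4),'q',s['qpos'].round(2))
E
python3 -c "
from h import *
go([.5284,-.0075,.16])"
```

```text
Traceback (most recent call last):
  File "h.py", line 23, in go
    print('t',round(s['clock'],2),'at',s['eef_pos'].round(4),'f',s['force'].round(1),'w',round(s['grip_width']*88.1,1),s['grip_force'].round(1))
                                                                                                                       ^^^^^^^^^^^^^^^^^^^^^
AttributeError: 'float' object has no attribute 'round'
```

>>> {"name": "send_rows", "arguments": {
  "rows": [
    [[12,-28,0],[0,0,0],60],
    [[30,-68,0],[0,0,0],60],
    [[48,-110,5],[0,0,0],60],
    [[67,-152,15],[0,0,0],60],
    [[84,-192,30],[0,0,0],60],
    [[98,-225,50],[0,0,0],60],
    [[108,-245,70],[0,0,0],60],
    [[112,-255.5,79],[0,0,0],60]
  ]
}}

```text
clock: 1.9
eef_pos: [0.5277, -0.0073, 0.1582]
tool_rot: [1.0, 0.001, -0.001, -0.0]
force: [-0.1, -0.7, 0.2]
grip_width: 0.68
grip_force: 0.0
```

```bash
sed -i "s/,s\['grip_force'\].round(1))/,s['grip_force'])/" h.py
python3 - <<'E'
from h import *
go([.5284,-.0075,.11])
a=snap('top');b=snap('side','s1.png')
cv2.imwrite('pics/c1.png',np.hstack([cv2.resize(a['color'][180:270,220:320],None,fx=4,fy=4),cv2.resize(b['color'][160:250,240:340],None,fx=4,fy=4)])[:,:,::-1])
E
```

```text
t 1.9 at [ 0.5277 -0.0073  0.1582] f [-0.1 -0.7  0.2] w 59.9 0.0
shift [ 0.8  0.3 48.2] turn [-0.0009  0.0018  0.0029] q [ 0.06  0.45 -0.17  1.92  0.1   0.79 -1.73]
```

View pics/c1.png

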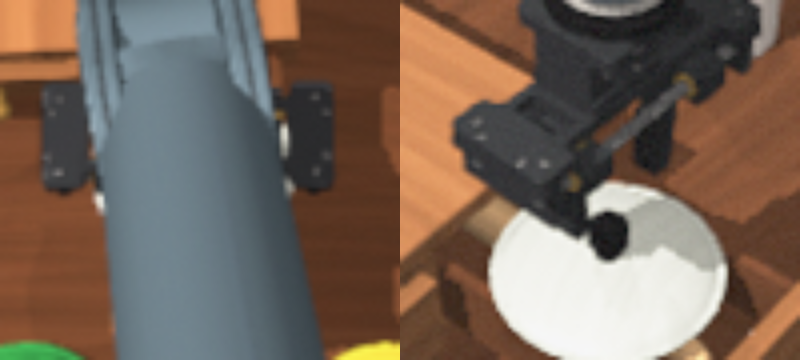

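The gripper straddles the knob (side crop: knob at (607,235), between the fingers). Now I go down.

>>> {"name": "send_rows", "arguments": {
  "rows": [
    [[0.8,0.3,8],[0,0,0],50],
    [[0.8,0.3,20],[0,0,0],50],
    [[0.8,0.3,32],[0,0,0],50],
    [[0.8,0.3,41],[0,0,0],50],
    [[0.8,0.3,46],[0,0,0],50],
    [[0.8,0.3,48],[0,0,0],50],
    [[0.8,0.3,48],[0,0,0],36],
    [[0.8,0.3,48],[0,0,0],20]
  ],
  "grip_force": 15
}}

```text
clock: 2.8
eef_pos: [0.529, -0.0101, 0.112]
tool_rot: [1.0, -0.0, 0.0, 0.0]
force: [1.2, -0.9, -0.2]
grip_width: 0.408
grip_force: 0.0
```

>>> {"name": "send_rows", "arguments": {
  "rows": [
    [[0,0,0],[0,0,0],15],
    [[0,0,0],[0,0,0],15],
    [[0,0,0],[0,0,0],15],
    [[0,0,0],[0,0,0],15],
    [[0,0,-3],[0,0,0],15],
    [[0,0,-8],[0,0,0],15],
    [[0,0,-15],[0,0,0],15],
    [[0,0,-22],[0,0,0],15]
  ]
}}

```text
clock: 3.6
eef_pos: [0.5287, -0.0101, 0.1343]
tool_rot: [1.0, -0.0, 0.0, 0.0]
force: [-0.5, 0.0, -0.8]
grip_width: 0.283
grip_force: 15.0
```

>>> {"name": "send_rows", "arguments": {
  "rows": [
    [[0,0,-12],[0,0,0],15],
    [[0,0,-28],[0,0,0],15],
    [[0,5,-44],[0,0,0],15],
    [[0,20,-56],[0,0,0],15],
    [[0,45,-62],[0,0,0],15],
    [[0,75,-64],[0,0,0],15],
    [[0,108,-64],[0,0,0],15],
    [[0,142,-64],[0,0,0],15]
  ]
}}

```text
clock: 4.4
eef_pos: [0.5288, -0.1531, 0.1989]
tool_rot: [1.0, 0.0, 0.001, 0.0]
force: [0.9, -0.4, -0.4]
grip_width: 0.286
grip_force: 15.0
```

>>> {"name": "send_rows", "arguments": {
  "rows": [
    [[0,33,0],[0,0,0],15],
    [[0,65,0],[0,0,0],15],
    [[0,95,0],[0,0,0],15],
    [[0,120,0],[0,0,0],15],
    [[0,138,0],[0,0,0],15],
    [[-1,149,5],[0,0,0],15],
    [[-2,155,15],[0,0,0],15],
    [[-2,155,30],[0,0,0],15]
  ]
}}

```text
clock: 5.2
eef_pos: [0.5268, -0.3072, 0.1672]
tool_rot: [1.0, -0.0, 0.0, 0.0]
force: [0.0, -0.5, -0.7]
grip_width: 0.286
grip_force: 15.0
```

Run:
```python
from h import *
go([.5265,-.3075,.034])
a=snap('top');b=snap('side')
cv2.imwrite('pics/c2.png',np.hstack([cv2.resize(a['color'][150:300,280:430],None,fx=2.6,fy=2.6),cv2.resize(b['color'][90:240,280:430],None,fx=2.6,fy=2.6)])[:,:,::-1])
```

```text
t 5.2 at [ 0.5268 -0.3072  0.1672] f [ 0.  -0.5 -0.7] w 25.2 14.999945688869047
shift [ -0.4   0.3 133.2] turn [ 0.0002 -0.0007 -0.0004] q [ 0.52  0.55 -0.08  1.71  0.06  0.89 -1.16]
```

View pics/c2.png

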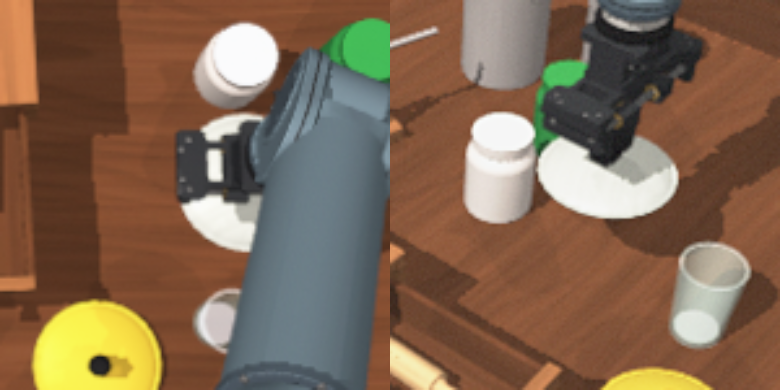

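The lid hangs level between the jar (500,165 in the side half) and the tumbler (710,295), clear of both. Lowering.

>>> {"name": "send_rows", "arguments": {
  "rows": [
    [[0,0,10],[0,0,0],15],
    [[0,0,28],[0,0,0],15],
    [[0,0,50],[0,0,0],15],
    [[0,0,73],[0,0,0],15],
    [[0,0,95],[0,0,0],15],
    [[0,0,110],[0,0,0],15],
    [[0,0,120],[0,0,0],15],
    [[0,0,126],[0,0,0],15]
  ]
}}

```text
clock: 6.1
eef_pos: [0.5267, -0.3067, 0.041]
tool_rot: [1.0, 0.0, -0.0, -0.0]
force: [-0.4, -0.1, -0.9]
grip_width: 0.288
grip_force: 15.0
```

>>> {"name": "send_rows", "arguments": {
  "rows": [
    [[0,0,1],[0,0,0],15],
    [[0,0,2],[0,0,0],15],
    [[0,0,3],[0,0,0],15],
    [[0,0,4],[0,0,0],15],
    [[0,0,5],[0,0,0],15],
    [[0,0,6],[0,0,0],15],
    [[0,0,7],[0,0,0],15],
    [[0,0,7],[0,0,0],15]
  ]
}}

```text
clock: 6.9
eef_pos: [0.5265, -0.307, 0.0346]
tool_rot: [1.0, -0.0, -0.0, -0.0]
force: [0.2, -0.1, 0.2]
grip_width: 0.287
grip_force: 15.0
```

>>> {"name": "send_rows", "arguments": {
  "rows": [
    [[0,0,0.4],[0,0,0],15],
    [[0,0,0.8],[0,0,0],15],
    [[0,0,1.2],[0,0,0],15],
    [[0,0,1.6],[0,0,0],15],
    [[0,0,2],[0,0,0],15],
    [[0,0,2],[0,0,0],15],
    [[0,0,2],[0,0,0],15],
    [[0,0,2],[0,0,0],15]
  ]
}}

```text
clock: 7.7
eef_pos: [0.5266, -0.3071, 0.0327]
tool_rot: [1.0, -0.0, -0.0, 0.0]
force: [0.1, -1.4, -0.9]
grip_width: 0.284
grip_force: 15.0
```

Still its full weight, so lower further.

>>> {"name": "send_rows", "arguments": {
  "rows": [
    [[0,0,0.4],[0,0,0],15],
    [[0,0,0.8],[0,0,0],15],
    [[0,0,1.2],[0,0,0],15],
    [[0,0,1.6],[0,0,0],15],
    [[0,0,2],[0,0,0],15],
    [[0,0,2],[0,0,0],15],
    [[0,0,2],[0,0,0],15],
    [[0,0,2],[0,0,0],15]
  ]
}}

```text
clock: 8.5
eef_pos: [0.5267, -0.3071, 0.032]
tool_rot: [1.0, -0.0, -0.0, 0.0]
force: [-4.6, 1.9, 13.1]
grip_width: 0.291
grip_force: 15.0
```

>>> {"name": "send_rows", "arguments": {
  "rows": [
    [[0,0,-0.6],[0,0,0],15],
    [[0,0,-1],[0,0,0],15],
    [[0,0,-1],[0,0,0],30],
    [[0,0,-1],[0,0,0],40],
    [[0,0,-1],[0,0,0],50],
    [[0,0,-1],[0,0,0],50],
    [[0,0,-4],[0,0,0],50],
    [[0,0,-10],[0,0,0],50]
  ]
}}

```text
clock: 9.3
eef_pos: [0.5263, -0.3069, 0.0406]
tool_rot: [1.0, -0.0, -0.0, -0.0]
force: [0.2, -0.2, 1.0]
grip_width: 0.567
grip_force: 0.0
```

>>> {"name": "send_rows", "arguments": {
  "rows": [
    [[0,0,-15],[0,0,0],50],
    [[0,0,-40],[0,0,0],50],
    [[0,0,-75],[0,0,0],50],
    [[0,0,-110],[0,0,0],50],
    [[0,0,-140],[0,0,0],50],
    [[0,-25,-150],[0,0,0],50],
    [[0,-65,-150],[0,0,0],50],
    [[0,-100,-150],[0,0,0],50]
  ]
}}

```text
clock: 10.1
eef_pos: [0.527, -0.2059, 0.1927]
tool_rot: [1.0, -0.0, 0.001, 0.0]
force: [-0.2, 0.0, -0.6]
grip_width: 0.573
grip_force: 0.0
```

Run:
```python
from h import *
go([.48,-.012,.2])
a=snap('top');b=snap('side')
cv2.imwrite('pics/c3.png',np.hstack([cv2.resize(a['color'][150:300,235:405],None,fx=2.3,fy=2.3,interpolation=2),cv2.resize(b['color'][140:290,250:420],None,fx=2.3,fy=2.3,interpolation=2)])[:,:,::-1])
```

```text
t 10.1 at [ 0.527  -0.2059  0.1927] f [-0.2  0.  -0.6] w 50.5 0.0
shift [ -47.2 -193.9   -7.5] turn [ 0.0006 -0.0026 -0.0008] q [ 0.38  0.45 -0.11  1.8   0.06  0.89 -1.33]
```

View pics/c3.png

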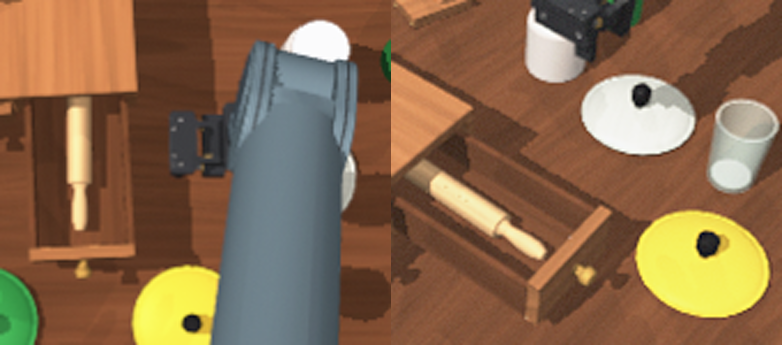

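The lid sits flat between the jar and the tumbler. The pin lies roughly central in the drawer, with its front tip near top pixel (270,250). I measure its axis and end next.

Run:
```python
from h import *
a=snap('top')
h=cv2.cvtColor(a['color'],cv2.COLOR_RGB2HSV)
m=((h[...,2]>165)&(h[...,1]<125)).astype(np.uint8);m[:, :255]=0;m[:,285:]=0;m[:185]=0;m[256:]=0
n,l,s,ce=cv2.connectedComponentsWithStats(m);i=1+s[1:,4].argmax();print(s[i])
ys,xs=np.where(l==i)
for r in (195,205,215,222,226,229,232,236,242,248):
    q=xs[ys==r]
    if len(q): print(r,q.min(),q.max(),onz(a,(q.min()+q.max())/2,r,.062).round(4),(q.max()-q.min()+1))
print('tip',onz(a,xs[ys==ys.max()].mean(),ys.max()+.5,.056).round(4))
for x0 in (250,258,282,290): # panel/board edges: gradient along column
    col=h[180:270,x0,2].astype(int);print(x0,[(180+k,int(col[k])) for k in range(0,20)],[(180+k,int(col[k])) for k in range(70,88)])
```

```text
[264 193  10  57 433]
195 267 271 [ 0.6146 -0.0093  0.062 ] 5
205 264 272 [ 0.5839 -0.0063  0.062 ] 9
215 265 273 [ 0.5534 -0.0093  0.062 ] 9
222 264 273 [ 0.5322 -0.0078  0.062 ] 10
226 264 273 [ 0.5202 -0.0078  0.062 ] 10
229 265 272 [ 0.5111 -0.0079  0.062 ] 8
232 267 271 [ 0.5021 -0.0094  0.062 ] 5
236 267 271 [ 0.4901 -0.0094  0.062 ] 5
242 266 272 [ 0.4722 -0.0094  0.062 ] 7
248 267 271 [ 0.4543 -0.0094  0.062 ] 5
tip [ 0.4503 -0.0093  0.056 ]
250 [(180, 220), (181, 220), (182, 217), (183, 216), (184, 216), (185, 217), (186, 218), (187, 219), (188, 219), (189, 219), (190, 215), (191, 181), (192, 82), (193, 77), (194, 78), (195, 77), (196, 78), (197, 78), (198, 79), (199, 78)] [(250, 103), (251, 111), (252, 109), (253, 107), (254, 108), (255, 108), (256, 109), (257, 130), (258, 177), (259, 202), (260, 200), (261, 202), (262, 190), (263, 133), (264, 107), (265, 126), (266, 121), (267, 121)]
258 [(180, 222), (181, 223), (182, 223), (183, 223), (184, 224), (185, 223), (186, 220), (187, 221), (188, 221), (189, 222), (190, 215), (191, 162), (192, 82), (193, 83), (194, 82), (195, 83),
[... 449 characters left out ...]
6, 80), (197, 79), (198, 79), (199, 95)] [(250, 130), (251, 131), (252, 131), (253, 132), (254, 131), (255, 126), (256, 153), (257, 201), (258, 197), (259, 201), (260, 207), (261, 182), (262, 74), (263, 85), (264, 84), (265, 78), (266, 77), (267, 81)]
290 [(180, 222), (181, 222), (182, 222), (183, 221), (184, 222), (185, 222), (186, 223), (187, 222), (188, 221), (189, 189), (190, 88), (191, 85), (192, 79), (193, 76), (194, 83), (195, 94), (196, 99), (197, 105), (198, 111), (199, 112)] [(250, 118), (251, 120), (252, 124), (253, 122), (254, 114), (255, 121), (256, 162), (257, 195), (258, 198), (259, 203), (260, 200), (261, 159), (262, 86), (263, 96), (264, 96), (265, 92), (266, 87), (267, 89)]
```

>>> {"name": "send_rows", "arguments": {
  "rows": [
    [[2,-18,0],[0,0,0],54],
    [[5,-48,0],[0,0,-0.01],54],
    [[8,-82,0],[0,0,-0.02],54],
    [[11,-117,0],[0,0,-0.02],54],
    [[14,-150,5],[0,0,-0.02],54],
    [[16,-177,15],[0,0,-0.02],54],
    [[18,-192,30],[0,0,-0.02],54],
    [[18,-197.5,42],[0,0,-0.02],54]
  ]
}}

```text
clock: 11.05
eef_pos: [0.5454, -0.0089, 0.1488]
tool_rot: [1.0, 0.01, 0.001, -0.0]
force: [0.3, -0.8, -0.0]
grip_width: 0.612
grip_force: 0.0
```

Run:
```python
from h import *
go([.545,-.0085,.0445],.02)
b=snap('side')
P=[(.545,-.0085+e,.10) for e in(-.03,0,.03)]
cv2.imwrite('pics/c4.png',cv2.resize(b['color'][150:280,230:380],None,fx=4,fy=4,interpolation=2)[:,:,::-1])
```

```text
t 11.05 at [ 0.5454 -0.0089  0.1488] f [ 0.3 -0.8 -0. ] w 53.9 0.0
shift [ -0.5  -0.4 104.3] turn [-0.     -0.0012  0.0009] q [ 0.06  0.48 -0.16  1.88  0.11  0.78 -1.71]
```

View pics/c4.png

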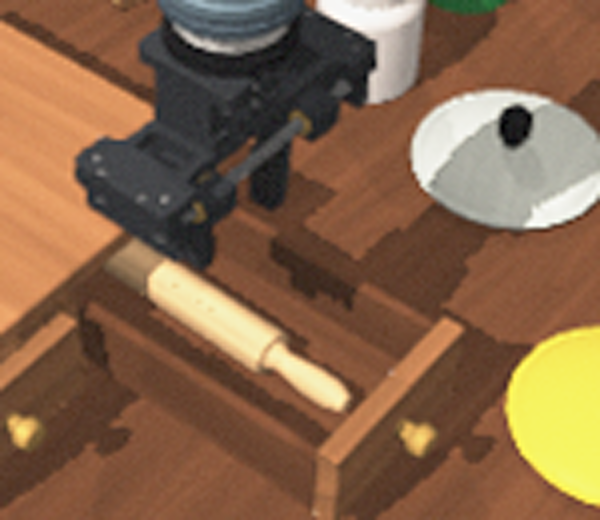

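The fingers straddle the barrel, with the tip at (345,400) and the body clear of the chest front. Descend.

>>> {"name": "send_rows", "arguments": {
  "rows": [
    [[0,0,10],[0,0,0],54],
    [[0,0,26],[0,0,0],54],
    [[0,0,45],[0,0,0],54],
    [[0,0,62],[0,0,0],54],
    [[0,0,76],[0,0,0],54],
    [[0,0,87],[0,0,0],54],
    [[0,0,95],[0,0,0],54],
    [[0,0,98],[0,0,0],54]
  ]
}}

```text
clock: 11.9
eef_pos: [0.5445, -0.0099, 0.0501]
tool_rot: [1.0, 0.01, -0.0, 0.0]
force: [0.2, -0.1, 0.1]
grip_width: 0.615
grip_force: 0.0
```

>>> {"name": "send_rows", "arguments": {
  "rows": [
    [[0,0,2],[0,0,0],54],
    [[0,0,3.5],[0,0,0],50],
    [[0,0,5],[0,0,0],46],
    [[0,0,5],[0,0,0],42],
    [[0,0,5],[0,0,0],38],
    [[0,0,5],[0,0,0],34],
    [[0,0,5],[0,0,0],26],
    [[0,0,5],[0,0,0],20]
  ],
  "grip_force": 20
}}

```text
clock: 12.7
eef_pos: [0.5448, -0.0095, 0.0459]
tool_rot: [1.0, 0.01, 0.0, -0.0]
force: [0.0, 0.3, 1.4]
grip_width: 0.358
grip_force: 20.0
```

>>> {"name": "send_rows", "arguments": {
  "rows": [
    [[0,0,0],[0,0,0],20],
    [[0,0,0],[0,0,0],20],
    [[0,0,0],[0,0,0],20],
    [[0,0,0],[0,0,0],20],
    [[0,0,0],[0,0,0],20],
    [[0,0,0],[0,0,0],20],
    [[0,0,-2],[0,0,0],20],
    [[0,0,-4],[0,0,0],20]
  ],
  "grip_force": 50
}}

```text
clock: 13.5
eef_pos: [0.544, -0.0097, 0.0494]
tool_rot: [1.0, 0.01, -0.001, 0.0]
force: [0.3, 0.1, -2.5]
grip_width: 0.348
grip_force: 50.0
```

Run:
```python
from h import *
s=readout.read_state();print(s['force'],s['wrist_torque'],s['qpos'].round(2));go([.545,-.0085,.0445],.02)
# rear-side frame: list TCP poses for pin waypoints (xm,zm,theta); start middle xm0
s0=s['eef_pos'];off=.590-s0[0];up=.056+.004-s0[2]  # axis above TCP along tool -z
print('off',off,'up',up)
R=Ro.from_quat(s['tool_rot'])
for xm,zm,th in((.59,.066,.06),(.59,.075,.12),(.59,.083,.18),(.57,.089,.22),(.55,.096,.26),(.525,.102,.28),(.50,.108,.30),(.47,.125,.30),(.44,.15,.30)):
    f=np.array([-np.cos(th),0,np.sin(th)]);n=np.array([np.sin(th),0,np.cos(th)])
    T=np.array([xm,s0[1],zm])+off*f-up*n
    print((xm,zm,th),(R.inv().apply(T-s0)*1000).round(1))
```

```text
[ 0.27524669  0.09496063 -2.53492018] [0.01505714 0.07551957 0.00278518] [ 0.04  0.64 -0.13  1.92  0.14  0.58 -1.74]
t 13.5 at [ 0.544  -0.0097  0.0494] f [ 0.3  0.1 -2.5] w 30.7 49.98512864112854
shift [ 1.  -1.2  4.9] turn [ 0.0002  0.0014 -0.0001] q [ 0.04  0.64 -0.13  1.92  0.14  0.58 -1.74]
off 0.04599670604004846 up 0.01064284616915203
(0.59, 0.066, 0.06) [-0.6 -0.  -8.8]
(0.59, 0.075, 0.12) [ -1.   -0.  -20.6]
(0.59, 0.083, 0.18) [ -1.2  -0.  -31.4]
(0.57, 0.089, 0.22) [-21.3  -0.4 -39.3]
(0.55, 0.096, 0.26) [-41.2  -0.8 -48.1]
(0.525, 0.102, 0.28) [-66.2  -1.3 -55. ]
(0.5, 0.108, 0.3) [-91.2  -1.8 -61.9]
(0.47, 0.125, 0.3) [-121.2   -2.4  -78.9]
(0.44, 0.15, 0.3) [-151.2   -3.  -103.9]
```

>>> {"name": "send_rows", "arguments": {
  "rows": [
    [[-0.3,0,-4],[0,-0.03,0],20],
    [[-0.6,0,-9],[0,-0.06,0],20],
    [[-0.8,0,-15],[0,-0.09,0],20],
    [[-1,0,-20.5],[0,-0.12,0],20],
    [[-1.1,0,-26],[0,-0.15,0],20],
    [[-1.2,0,-31.5],[0,-0.18,0],20],
    [[-1.2,0,-31.5],[0,-0.18,0],20],
    [[-1.2,0,-31.5],[0,-0.18,0],20]
  ]
}}

```text
clock: 14.3
eef_pos: [0.5432, -0.0097, 0.0808]
tool_rot: [0.996, 0.01, -0.09, 0.001]
force: [-0.5, 0.1, -2.2]
grip_width: 0.349
grip_force: 50.0
```

Run:
```python
from h import *
s=readout.read_state();print(s['force'],s['wrist_torque'],s['qpos'].round(2),s['eef_pos'])
s0=s['eef_pos'];R=Ro.from_quat(s['tool_rot']);print(R.as_matrix().round(3).tolist())
b=snap('side');a=snap('top')
cv2.imwrite('pics/c5.png',cv2.resize(b['color'][150:280,230:380],None,fx=4,fy=4,interpolation=2)[:,:,::-1])
X=R.as_matrix()
n=-X[:,2];T0=s0;up=.0106;off=.046;th0=.18
f0=-X[:,0];pm0=s0+up*n-off*f0;print('mid',pm0)
R0=Ro.from_rotvec([0,0,.02])
for xm,zm,th in((.57,.089,.22),(.55,.096,.26),(.525,.102,.28),(.50,.108,.30),(.47,.125,.30),(.44,.15,.30)):
    f=R0.apply([-np.cos(th),0,np.sin(th)]);n=R0.apply([np.sin(th),0,np.cos(th)])
    P=np.array([xm,pm0[1]+.02*(xm-pm0[0]),zm])
    print((xm,zm,th),(R.inv().apply(P+off*f-up*n-s0)*1000).round(1))
```

```text
[-0.53368706  0.06121212 -2.21545857] [ 0.03654314 -0.12524652  0.05187283] [ 0.05  0.67 -0.15  1.77  0.11  0.89 -1.7 ] [ 0.54316937 -0.00967846  0.08080756]
[[0.984, 0.02, -0.179], [0.019, -1.0, -0.004], [-0.179, 0.0, -0.984]]
mid [ 0.59031458 -0.00874592  0.0830028 ]
(0.57, 0.089, 0.22) [-21.5   0.   -4.1]
(0.55, 0.096, 0.26) [-42.7   0.   -9.3]
(0.525, 0.102, 0.28) [-68.5   0.  -11.6]
(0.5, 0.108, 0.3) [-94.3   0.  -14. ]
(0.47, 0.125, 0.3) [-126.9    0.   -25.4]
(0.44, 0.15, 0.3) [-160.8    0.   -44.6]
```

View pics/c5.png

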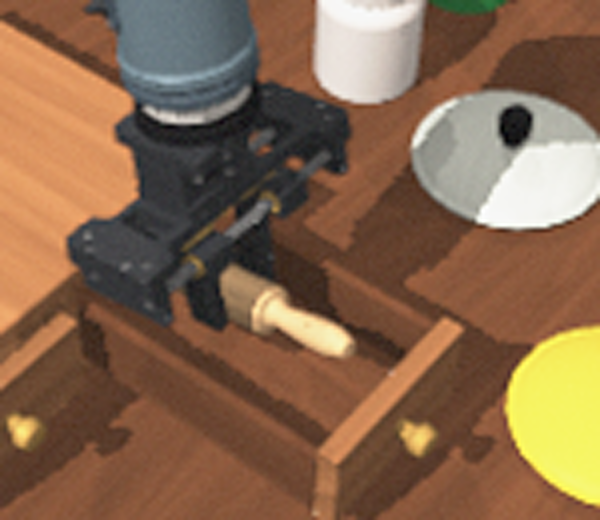

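Run:
```python
from h import *
s=readout.read_state();print(s['force'],s['wrist_torque'])
b=snap('side')
for th in(.12,.15,.18,.21,.24):
    g=np.array([.5451,-.0097,.0913]); # axis pt at grasp
    print(th,proj(b,g+.094*np.array([-np.cos(th),0,np.sin(th)])))
```

```text
[ 0.64870831  0.401624   -1.88657186] [ 0.00074545 -0.16702031 -0.00399781]
0.12 [316.44194328 238.97820642]
0.15 [316.38179402 238.17052335]
0.18 [316.29415947 237.3449211 ]
0.21 [316.17897113 236.50216625]
0.24 [316.03619382 235.64305507]
```

The tip is at side pixel (316,237), as predicted, so there is no slip. Drawing out.

>>> {"name": "send_rows", "arguments": {
  "rows": [
    [[-8,0,-1.5],[0,-0.015,0],20],
    [[-21.5,0,-4],[0,-0.04,0],20],
    [[-32,0,-6.7],[0,-0.06,0],20],
    [[-42.7,0,-9.3],[0,-0.08,0],20],
    [[-55,0,-10.5],[0,-0.09,0],20],
    [[-68.5,0,-11.6],[0,-0.1,0],20],
    [[-80,0,-12.8],[0,-0.11,0],20],
    [[-94,0,-14],[0,-0.12,0],20]
  ]
}}

```text
clock: 15.25
eef_pos: [0.4525, -0.0114, 0.1121]
tool_rot: [0.989, 0.01, -0.15, 0.002]
force: [-0.2, -0.7, -2.1]
grip_width: 0.354
grip_force: 50.0
```

Run:
```python
from h import *
s=readout.read_state();print(s['force'],s['wrist_torque'],s['qpos'].round(2),s['eef_pos'])
s0=s['eef_pos'];R=Ro.from_quat(s['tool_rot']);X=R.as_matrix();up=.0106;off=.046
n=-X[:,2];f0=-X[:,0];pm0=s0+up*n-off*f0;print('mid',pm0,'th',np.arcsin(f0[2]))
R0=Ro.from_rotvec([0,0,.02])
for xm,zm,th in((.47,.125,.30),(.45,.15,.30),(.45,.20,.3),(.45,.22,0)):
    f=R0.apply([-np.cos(th),0,np.sin(th)]);n=R0.apply([np.sin(th),0,np.cos(th)])
    P=np.array([xm,pm0[1]+.02*(xm-pm0[0]),zm])
    print((xm,zm,th),(R.inv().apply(P+off*f-up*n-s0)*1000).round(1))
b=snap('side')
print(proj(b,pm0+.14*f0),proj(b,pm0-.14*f0))
cv2.imwrite('pics/c6.png',cv2.resize(b['color'][150:280,230:380],None,fx=4,fy=4,interpolation=2)[:,:,::-1])
```

```text
[-0.20341847 -0.74268207 -2.06594935] [-0.00575084 -0.31853703 -0.00744105] [ 0.06  0.57 -0.16  1.9   0.08  0.98 -1.7 ] [ 0.45251544 -0.01141204  0.11211257]
mid [ 0.49958201 -0.01047846  0.108616  ] th 0.30062038725227264
(0.47, 0.125, 0.3) [-33.1   0.   -6.9]
(0.45, 0.15, 0.3) [-59.6   0.  -24.8]
(0.45, 0.2, 0.3) [-74.4   0.  -72.6]
(0.45, 0.22, 0) [-75.1   0.  -78.6]
[348.41124517 244.7477694 ] [262.94683281 212.56500164]
```

View pics/c6.png

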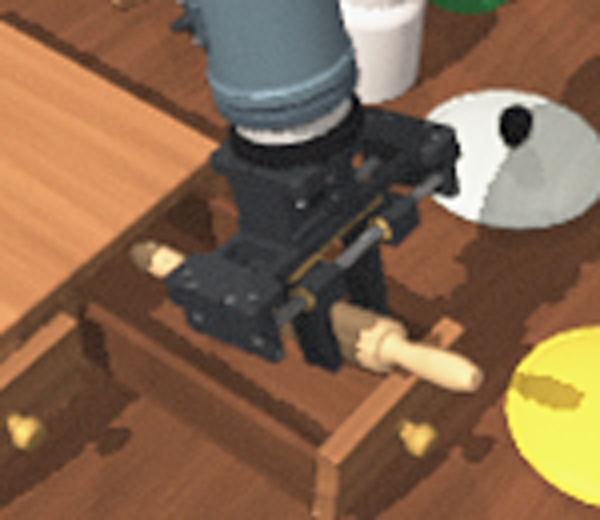

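The front tip at (475,377) has cleared the panel and the rear is nearly out from under the board, matching the prediction. I continue out and up.

>>> {"name": "send_rows", "arguments": {
  "rows": [
    [[-10,0,-2],[0,0,0],20],
    [[-22,0,-4.5],[0,0,0],20],
    [[-34,0,-7],[0,0,0],20],
    [[-46,0,-13],[0,0,0],20],
    [[-57,0,-22],[0,0,0],20],
    [[-64,0,-38],[0,0,0],20],
    [[-70,0,-56],[0,0,0],20],
    [[-74,0,-73],[0,0,0],20]
  ]
}}

```text
clock: 16.1
eef_pos: [0.4037, -0.0124, 0.2048]
tool_rot: [0.989, 0.01, -0.149, 0.002]
force: [0.3, 1.1, -1.7]
grip_width: 0.35
grip_force: 50.0
```

Run:
```python
from h import *
s=readout.read_state();print(s['force'],s['wrist_torque'],s['qpos'].round(2),s['eef_pos'])
s0=s['eef_pos'];R=Ro.from_quat(s['tool_rot']);X=R.as_matrix();up=.0106;off=.046
n=-X[:,2];f0=-X[:,0];pm0=s0+up*n-off*f0;print('mid',pm0,'th',np.arcsin(f0[2]))
R0=Ro.from_rotvec([0,0,.02])
T=R0*Ro.from_euler('x',np.pi)
print('turn',(R.inv()*T).as_rotvec())
for P in((.46,.05,.23),(.477,.23,.23),(.477,.4035,.23),(.477,.4035,.138)):
    f=R0.apply([-1,0,0]);n=np.array([0,0,1])
    t=np.array(P)+off*f-up*n;print(P,t.round(4),(R.inv().apply(t-s0)*1000).round(1))
```

```text
[ 0.34317907  1.06423319 -1.73452117] [ 0.01836905 -0.35402487 -0.00536305] [ 0.08  0.36 -0.18  1.96  0.04  1.13 -1.68] [ 0.40369426 -0.0123684   0.20481117]
mid [ 0.45076418 -0.011435    0.20135989] th 0.299658445949875
turn [ 5.92201990e-05  2.99658453e-01 -1.77800394e-04]
(0.46, 0.05, 0.23) [0.414  0.0491 0.2194] [  6.7 -61.2 -17.3]
(0.477, 0.23, 0.23) [0.431  0.2291 0.2194] [  26.4 -240.9  -23.4]
(0.477, 0.4035, 0.23) [0.431  0.4026 0.2194] [  29.6 -414.3  -24.5]
(0.477, 0.4035, 0.138) [0.431  0.4026 0.1274] [  56.8 -414.3   63.4]
```

>>> {"name": "send_rows", "arguments": {
  "rows": [
    [[2,-8,-8],[0,0.05,0],20],
    [[5,-28,-16],[0,0.1,0],20],
    [[9,-60,-19],[0,0.16,0],20],
    [[13,-96,-20],[0,0.22,0],20],
    [[17,-132,-21],[0,0.27,0],20],
    [[21,-168,-22],[0,0.3,0],20],
    [[24,-204,-23],[0,0.3,0],20],
    [[26,-240,-23],[0,0.3,0],20]
  ]
}}

```text
clock: 16.9
eef_pos: [0.4306, 0.2292, 0.2185]
tool_rot: [1.0, 0.01, 0.0, 0.0]
force: [0.4, 0.0, -2.0]
grip_width: 0.353
grip_force: 50.0
```

>>> {"name": "send_rows", "arguments": {
  "rows": [
    [[0,-36,0],[0,0,0],20],
    [[0,-70,0],[0,0,0],20],
    [[0,-102,0],[0,0,0],20],
    [[0,-130,0],[0,0,0],20],
    [[0,-152,4],[0,0,0],20],
    [[0,-166,12],[0,0,0],20],
    [[0,-173,25],[0,0,0],20],
    [[0,-174,38],[0,0,0],20]
  ]
}}

```text
clock: 17.7
eef_pos: [0.4274, 0.402, 0.1785]
tool_rot: [1.0, 0.01, -0.0, 0.0]
force: [0.2, -0.8, -1.8]
grip_width: 0.348
grip_force: 50.0
```

Run:
```python
from h import *
go([.431,.4026,.1274],.02)
s=readout.read_state();X=Ro.from_quat(s['tool_rot']).as_matrix();pm=s['eef_pos']-.0106*X[:,2]+.046*X[:,0]
b=snap('side');a=snap('top')
for c in(a,b): print(proj(c,pm),proj(c,pm-.14*X[:,0]),proj(c,pm+.14*X[:,0]))
A=cv2.resize(a['color'][175:305,70:210],None,fx=2.8,fy=2.8,interpolation=2);B=cv2.resize(b['color'][230:420,50:255],None,fx=1.91,fy=1.916,interpolation=2)
cv2.imwrite('pics/c7.png',np.hstack([A,B[:364]])[:,:,::-1])
```

```text
t 17.7 at [0.4274 0.402  0.1785] f [ 0.2 -0.8 -1.8] w 30.6 49.97863590717316
shift [ 3.6 -0.6 51.1] turn [0.0006 0.0005 0.0002] q [-0.58  0.52 -0.33  1.75  0.21  0.91 -2.56]
[117.03281689 237.52439566] [115.48915353 289.43501697] [118.74010767 187.33496036]
[161.47699974 338.10714935] [215.30006584 392.50155888] [116.56295372 292.73314215]
```

View pics/c7.png

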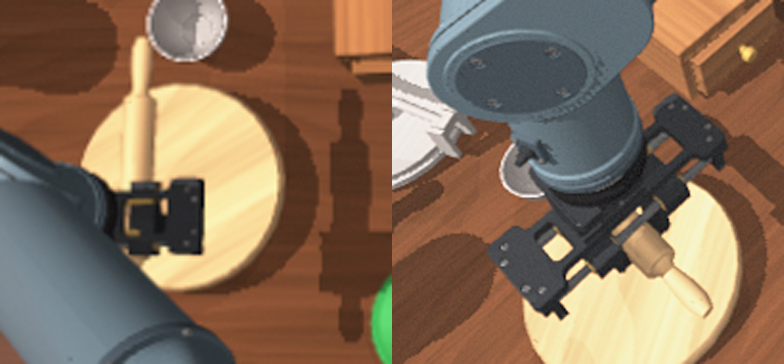

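The pin is held level over the board (rear tip at top (121,189), front tip at side (214,392), both near prediction). I lower it to about 10 cm above the board.

>>> {"name": "send_rows", "arguments": {
  "rows": [
    [[1,0,6],[0,0,0],20],
    [[2,0,15],[0,0,0],20],
    [[3,0,26],[0,0,0],20],
    [[4,0,36],[0,0,0],20],
    [[5,-0.5,44],[0,0,0],20],
    [[5,-0.5,49],[0,0,0],20],
    [[5,-0.5,51],[0,0,0],20],
    [[5,-0.5,51],[0,0,0],20]
  ]
}}

```text
clock: 18.6
eef_pos: [0.4327, 0.4028, 0.1285]
tool_rot: [1.0, 0.01, -0.0, 0.0]
force: [0.5, 0.0, -2.3]
grip_width: 0.353
grip_force: 50.0
```

>>> {"name": "send_rows", "arguments": {
  "rows": [
    [[0,0,0],[0,0,0],20],
    [[0,0,0],[0,0,0],20],
    [[0,0,0],[0,0,0],20],
    [[0,0,0],[0,0,0],20],
    [[0,0,0],[0,0,0],20],
    [[0,0,0],[0,0,0],20],
    [[0,0,0],[0,0,0],20],
    [[0,0,0],[0,0,0],20]
  ]
}}

```text
clock: 19.4
eef_pos: [0.4328, 0.4028, 0.1287]
tool_rot: [1.0, 0.01, -0.0, 0.0]
force: [0.3, 0.8, -2.4]
grip_width: 0.351
grip_force: 50.0
```

Run:
```python
from h import *
go([.431,.4026,.1274],.02)
s=readout.read_state();X=Ro.from_quat(s['tool_rot']).as_matrix();pm=s['eef_pos']-.0106*X[:,2]+.046*X[:,0];print('mid',pm,np.abs(s['joint_vel']).max())
b=snap('side');a=snap('top')
print(proj(a,pm+.14*X[:,0]),proj(b,pm-.14*X[:,0]))
h=cv2.cvtColor(a['color'],cv2.COLOR_RGB2HSV);w=(h[...,1]<45)&(h[...,2]>170)
n,l,st,ce=cv2.connectedComponentsWithStats(w.astype(np.uint8))
for i in range(1,n):
    if st[i,4]>150 and 300<ce[i][0]<420: print(st[i],ce[i].round(1))
i=[k for k in range(1,n) if st[k,4]>1300 and 300<ce[k][0]<420]
for k in i: print('lid c',onz(a,st[k,0]+st[k,2]/2-.5,st[k,1]+st[k,3]/2-.5,.012))
A=cv2.resize(a['color'][150:300,70:420],None,fx=2.2,fy=2.2,interpolation=2);B=cv2.resize(b['color'][230:420,50:300],None,fx=1.6,fy=1.6)
B=cv2.copyMakeBorder(B[:260],0,0,0,A.shape[1]-B.shape[1],0)
cv2.imwrite('pics/c8.png',np.vstack([A,B])[:,:,::-1])
```

```text
t 19.4 at [0.4328 0.4028 0.1287] f [ 0.3  0.8 -2.4] w 30.9 49.97887909412384
shift [-1.8  0.2  1.3] turn [ 0.      0.0001 -0.0001] q [-0.59  0.6  -0.31  1.77  0.24  0.82 -2.57]
mid [0.47875875 0.40372236 0.1392747 ] 0.0024076150179822764
[124.56538773 189.08434866] [216.86364819 400.6526829 ]
[355 159  32  28 662] [370.8 172.8]
[ 341  202   49   48 1736] [364.9 225.9]
[356 263  16  22 220] [363.3 273.8]
lid c [ 0.52706288 -0.30601081  0.012     ]
```

View pics/c8.png

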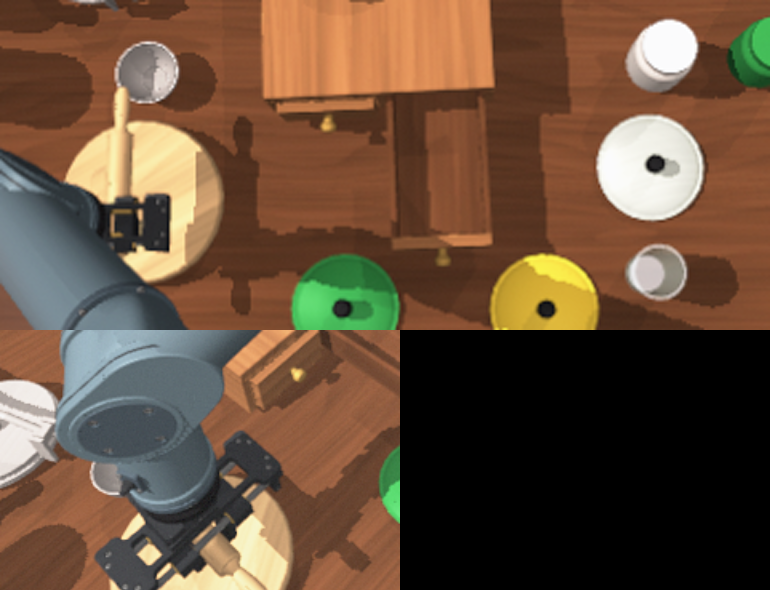

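The pin is held still over the board with its rear tip at (122,90). The lid (650,167) lies flat midway between jar and tumbler, which read the same as at the start. The drawer is empty.

```bash
python3 -c "
from h import *
print(ticket.hand_in())"
```

```text
the job is handed in; nothing more can be done
None
```

The job is handed in at about 19.5 s of 64 s. The lid lies flat midway between the jar and the tumbler. The pin came out of the drawer with no sign of contact and is held still and level, its middle about 10 cm above the middle of the board's top.

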